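# Flip down the shelf panel and hold its drying rail fully out

### The arm

A 6-joint arm with a two-finger parallel gripper is mounted at the origin on the work surface. World frame = base frame: x ahead of the robot, y to its left, z up, the work surface at z = 0. Lengths are in mm, angles in rad, forces in N, time in s.
With the tool pointing down it reaches from about 275 to 1000 mm from the base axis. Payload 8.4 kg.
Tool frame: the origin (TCP) lies at the very end of the fingers, on their centre line; the grasp point (between the pads) lies 19 mm behind it; z points along the fingers, y is the direction in which the jaws open and shut (so a half turn about z gives the same grasp; the last joint's range is limited). The gripper opens to 85 mm and grips with 20 to 120 N. Pads are 22 mm wide; open, the fingers measure 114 mm over their backs; the gripper's body (76 mm by 85 mm) begins 54 mm behind the grasp point. The pads swing forward as they close: fully open they stand 13 mm farther back than shut.
Start: joints at [1.301, 0.353, 1.633, -0, 1.155, -0.002], TCP at [165.38, 602.725, 195.181] pointing down, gripper open.
Joint ranges: [-2.63, 2.63], [-0.92, 2.1], [0.06, 2.66], [-1.3, 4.44], [0, 2.69], [-3.02, 3.02]. Speed limits (rad/s): [2.22, 2.22, 2.79, 3.14, 3.14, 3.14].

### API

Orientations are given as [roll, pitch, yaw] about the fixed x, y, z axes, in that order (R = Rz(yaw) Ry(pitch) Rx(roll)).
In Python, from rig import sense, grab_frame, sign_off, masks_of gives the robot as it stands. The module is installed in compiled form; this text tells all that it offers.
- The arm moves only by the shell command python3 -m inch 'ROWS' [FORCE]. ROWS is JSON, a list of rows, each an object of numbers: "gripper": the finger opening in m, from 0 to 0.0854; "tx", "ty", "tz": the shift along the tool's x, y, z in m; "spin": the turn about the tool's z in degrees. In form: [{"gripper": .., "tx": .., "ty": .., "tz": .., "spin": ..}, ...]. A call has exactly 8 rows; each row shifts and turns the commanded pose from where the row before left it, along the tool's axes as they then stand; what a row does not reach is not made up. A row lasts 1/10 s, in which the tool goes at most 50 mm and 8.59 degrees, less where a joint would pass 70% of its speed; a pose out of reach is approached as far as the arm can. A call is refused whole if a number of a shift passes 0.05 or a number of a turn 8.59, either way. A call with a gripper value outside its range is refused whole. The fingers move at their own pace and stop on an object; FORCE is the grip in N (left out, the last holds). Time passes only in rows, so rows that do not move let the fingers close, or fill a call up. It gives the time, the measured TCP pose, the force and the opening at its end, in the units of the state.
- sense(): the state, without advancing time (a new reading comes with each control period).
- grab_frame(name): name is "scene" or "top"; returns a dict with "pixels" (384x512x3 uint8, red, green, blue), "K" (3x3 intrinsics, pixels), "extrinsics" (4x4, takes a point from camera to world coordinates). Camera axes: x right, y down, z forward; pixel columns grow to the right and rows downward; lengths in mm; the calibration is good to about 2 mm. A picture is of the moment at which its call begins. There is no depth.
- sign_off(): hands the job in, once; it reports no verdict.
Trained networks look in the newest picture that a camera, given by its name, has taken for a name from the list of things; names that differ only in an ending like _2 or _b are one class to them, and where a whole thing is asked for, a point or a joint stands for the part that bears it (a point fixed in the world has none). Each returns a list of dicts, best first, with "conf" (0 to 1); they miss things now and then, are a little off and sometimes report something else, mostly with a low value. They report only what shows in the picture. A call takes as long as a camera call.
- masks_of(camera, target): "pixels" (384x512 bool, what is visible of it) and "centre" ([row, column] in pixels, amid what is visible of it).
The state is a dict: "clock": time; "qpos": joint angles; "qvel": joint speeds; "joint_efforts": joint torques, N m; "eef_pos": TCP position; "tcp_rot": TCP orientation; "contact_force": force on the tool from outside, world axes, zero at the start; "wrist_torque": the same for the moment, N m; "opening": opening from 0.0 (shut) to 1.0 (fully open).
Only numpy, scipy, OpenCV 4.12 (cv2) and the standard library are available. Lean on these libraries where they do the work, as an engineer would, in place of code of your own. Each camera call takes 0.05 s, during which the arm holds its last target.

### The job

Flip the oak shelf's front panel down flat, so that its inner face with the telescoping drying rail lies upward; then squeeze in the red lock button on the side of the rail's white grip and pull the rail out sideways, past its soft first stop, to its second, hard stop. Finish while still holding the rail fully out by its grip: it springs back if let go. Leave the cup, bombilla, tin, sugar bowl and the other things on the shelf, rack and counter where they stand.

Things in the scene. Friction and masses are not known exactly. Their poses are not given: they have to be found in the camera images.
- hinge_mid (a point): Middle of the panel's hinge line, fixed to the shelf, 110 mm above the counter at the board's lower front edge. x: level, into the shelf, away from the robot; y: level, along the hinge; z: up. Slim oak shelf 460 wide, 190 deep, board top 18 mm above this point, side boards 118 mm; a wire drying rack, top at 44 mm, lies below.
- flap (a joint): Front panel's angle (rad): 0 closed, upright; 1.57 flat open, tipped forward to the hinge's -x, inner face up. Starts closed or slightly ajar. Damped friction hinge: stays put near closed; let go beyond about 0.3 it sinks flat by itself in about 3 s. Oak, 12 thick, 456 wide; its top edge is 142 mm from the hinge.
- tab (a point): Brass finger tab, 10 thick, 70 wide, standing 30 mm out of the middle of the panel's top edge. The point is mid-thickness, 156 mm from the hinge line, 14 mm above the panel's edge, 6 mm to the outer side of the hinge plane. Axes turn with the panel: x normal to it on the inner side (up when flat), y along the hinge, z from hinge to tab.
- rail (a joint): Rail's pull-out (m): 0 home (start); soft first stop (sprung ball, about 10 N extra) at 0.060; hard second stop at 0.120. Slides to the grip's +y. Locked at home (2 mm play) unless the button is in. A spring draws it back with 1.5 N at home, 5 N at full. The rod shows one orange ring outside the black housing at the first stop, two at the second.
- grip: White grip on the rail's end, origin at its centre; axes as tab; 24 mm along x, 50 along y, 30 along z. Panel flat: centre 28 mm above the panel's face (level with the hinge), 80 mm in front of the hinge, 90 mm along +y from its middle; can be taken from above, fingers closing along z, which squeezes the button. Black housing, 44 mm high, ends 15 mm from its -y end.
- lock (a joint): How far the red lock button is pressed in (m): 0 out, 0.006 flush with the grip's side. The rail is free from about 0.004 on. Sprung: 2 N at the start, 7 N when flush. It moves along the grip's +z. Once the rail has left home the button need not be kept in.
- lock_face (a point): Centre of the outer face of the red button, 32 mm along y and 16 mm along x, which stands 6 mm out of the middle of the grip's -z side (the side towards the hinge).
- cup: Ceramic mate cup, blue, 68 across, 82 high, on the shelf; origin under its middle. Leave alone.
- tin: Round tin canister, green band, 72 across, 95 high, on the shelf; origin under its middle. Leave alone.
- sugar: Clear glass sugar bowl with green glass lid, 72 across, 82 high, on the shelf; origin under its middle. Leave alone.
- bombilla: Stainless bombilla, 190 long along its y, 16 wide, 7 high, lying to dry on the wire rack, left of the panel; origin under it. Leave alone.
- bowl: White bowl upside down on the rack's left part, 110 across, 45 high; origin under its middle. Leave alone.
- flask: Steel vacuum flask standing on the counter, 76 across, 240 high; origin under its middle. Leave alone.
- soap: Green soap bottle standing on the counter, 56 across, 160 high; origin under its middle. Leave alone.

How it is judged (in metres and radians):
On the way, in this order (a step that is already met when the one before it is completed fails the run):
1. the panel is flipped down flat (value of joint flap above 1.45 rad and value of joint rail below 0.02 m), for 0.2 s.
2. the lock button is pressed in with the rail still home (all of step 1 and value of joint lock above 0.0042 m), for 0.05 s.
3. the rail is pulled to its second stop by its grip (value of joint flap above 1.45 rad and value of joint rail above 0.112 m and contact force between the fingers and grip above 2 N), for 0.3 s.
At the end, for the whole second after the job is handed in: The panel lies open beyond 1.45 rad, the rail is out by more than 112 of its 120 mm and at rest, and the fingers are on its grip with more than 2 N, holding it out against its spring (all of step 3 and velocity of joint rail between -0.02 and 0.02 m/s); the arm keeps its last pose, push and grip.
It fails at once if the cup, tin, sugar bowl or bombilla is moved by more than 20 mm (distance of any of cup, tin, sugar, bombilla from where it was at the start of the episode above 0.02 m).
It fails at once if the bowl, flask or soap bottle is moved by more than 20 mm (distance of any of bowl, flask, soap from where it was at the start of the episode above 0.02 m).
It also fails if it takes over 48 s, if anything falls off the work surface, if the arm or the gripper's body presses on something with over 40 N, if the wrist force passes 120 N, or if a joint passes its speed limit or range.

## Working session

There is one attempt and no reset: what is moved stays moved. The work goes in short steps, Python scripts to look and compute and a shell command to move; the robot and the scene stay as the last step left them, time stands still between calls to the robot, and variables do not carry over. Pictures are saved under pics/ and viewed, and the job is handed in when it is done.

```bash
mkdir -p pics; python3 - <<'E'
from rig import *
import cv2
s=sense();print(s)
for n in("scene","top"):
    f=grab_frame(n);cv2.imwrite(f"pics/{n}0.png",f["pixels"][:,:,::-1]);print(n,f["K"],f["extrinsics"])
E
```

```text
{'clock': 0.0, 'qpos': array([ 1.30058413e+00,  3.53669475e-01,  1.63411563e+00, -5.60275427e-06,
        1.15519835e+00, -2.43588666e-03]), 'qvel': array([-4.12848380e-04, -1.45240209e-04, -9.72687541e-05,  1.40740932e-03,
        9.05762541e-04,  1.18254993e-03]), 'joint_efforts': array([-3.36449353e-03, -6.05265999e+01, -3.42053461e+01, -3.33447197e-04,
        9.51731927e-03,  3.37526679e-06]), 'eef_pos': array([165.25300537, 602.22215002, 194.45631243]), 'tcp_rot': array([-3.14020184e+00,  1.73481458e-06,  2.87381861e+00]), 'contact_force': array([ 0.20087736, -0.33352189,  0.03571099]), 'wrist_torque': array([ 0.04506132, -0.0307483 ,  0.0066709 ]), 'opening': 1.0010155865261066}
scene [[360.89880045   0.         250.34398772]
 [  0.         360.89880045 190.01625004]
 [  0.           0.           1.        ]] [[-6.16667830e-01  5.79701719e-01 -5.32603703e-01  1.23000366e+03]
 [ 7.87124276e-01  4.64789218e-01 -4.05470538e-01  4.74199640e+02]
 [ 1.24964905e-02 -6.69265941e-01 -7.42917854e-01  1.07545444e+03]
 [ 0.00000000e+00  0.00000000e+00  0.00000000e+00  1.00000000e+00]]
top [[361.61555804   0.         254.53171813]
 [  0.         361.61555804 184.23702538]
 [  0.           0.           1.        ]] [[ 2.03164373e-02 -9.87885142e-01  1.53851191e-01  4.00670219e+02]
 [-9.99741379e-01 -2.16461737e-02 -6.97264910e-03 -4.72189060e+01]
 [ 1.02184661e-02 -1.53669743e-01 -9.88069427e-01  1.25901164e+03]
 [ 0.00000000e+00  0.00000000e+00  0.00000000e+00  1.00000000e+00]]
```

View pics/scene0.png

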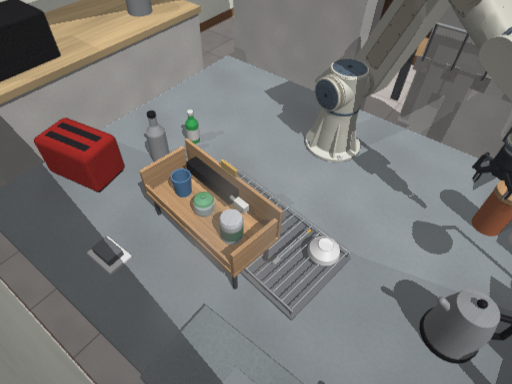

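View pics/top0.png

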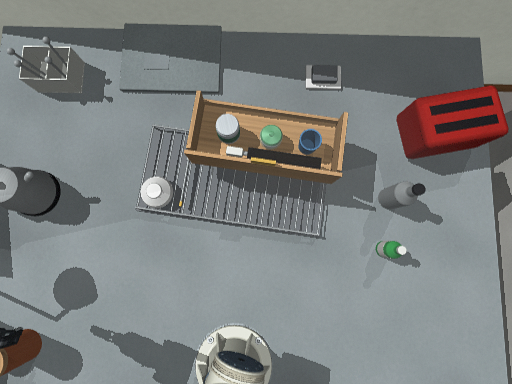

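The top view shows the shelf at about (190-348, 92-182), its closed panel along the lower edge, the black housing at (290,158), the white grip at (236,152) and the brass tab at about (263,162). In the scene view the tab is near (229,167).

```bash
cat > h.py <<'E'
import numpy as np, cv2
from rig import *
def ray(f,rc):
    K,T=f["K"],f["extrinsics"]
    d=T[:3,:3]@np.array([(rc[1]-K[0,2])/K[0,0],(rc[0]-K[1,2])/K[1,1],1]);return T[:3,3],d
def at_z(f,rc,z):
    o,d=ray(f,rc);return o+d*(z-o[2])/d[2]
def proj(f,p):
    T=f["extrinsics"];c=T[:3,:3].T@(np.asarray(p,float)-T[:3,3]);u=f["K"]@c;return u[1]/u[2],u[0]/u[2]
def tri(f1,r1,f2,r2):
    A=[];b=[]
    for f,r in((f1,r1),(f2,r2)):
        o,d=ray(f,r);d=d/np.linalg.norm(d);P=np.eye(3)-np.outer(d,d);A.append(P);b.append(P@o)
    return np.linalg.lstsq(np.vstack(A),np.hstack(b),rcond=None)[0]
E
python3 - <<'E'
from h import *
F={}
for n in("scene","top"):
    F[n]=f=grab_frame(n)
    for t in("tab","flap","rail","grip","lock","bombilla","bowl","cup","tin","sugar","soap","flask"):
        print(n,t,[(round(m["conf"],2),np.round(m["centre"],1),int(m["pixels"].sum()),(np.argwhere(m["pixels"]).min(0),np.argwhere(m["pixels"]).max(0))) for m in masks_of(n,t)][:2])
f=F["top"]
c=cv2.resize(f["pixels"][80:240,130:360,::-1],None,fx=3.4,fy=3.4,interpolation=cv2.INTER_CUBIC);cv2.imwrite("pics/t1.png",c)
c=cv2.resize(F["scene"]["pixels"][130:320,130:360,::-1],None,fx=3.1,fy=3.1,interpolation=cv2.INTER_CUBIC);cv2.imwrite("pics/s1.png",c)
E
```

```text
scene tab [(0.71, array([187.8, 227.7]), 3087, (array([139, 185]), array([238, 283])))]
scene flap [(0.95, array([186.9, 229.8]), 3095, (array([140, 185]), array([237, 282])))]
scene rail [(0.66, array([206.7, 242.1]), 200, (array([196, 230]), array([213, 248])))]
scene grip [(0.66, array([205.3, 240.5]), 134, (array([198, 234]), array([212, 247])))]
scene lock []
scene bombilla [(0.56, array([249.5, 288.8]), 120, (array([230, 272]), array([264, 309])))]
scene bowl [(0.75, array([250.3, 325.6]), 759, (array([237, 308]), array([266, 339])))]
scene cup [(0.78, array([183.2, 182.4]), 470, (array([169, 171]), array([197, 191])))]
scene tin [(0.74, array([225.4, 231.3]), 745, (array([209, 219]), array([244, 243])))]
scene sugar [(0.68, array([203.9, 206.4]), 469, (array([192, 193]), array([217, 215])))]
scene soap [(0.87, array([128.3, 191.7]), 311, (array([111, 186]), array([143, 199]))), (0.2, array([206.7, 204.6]), 436, (array([191, 194]), array([216, 214])))]
scene flask [(0.6, array([139.4, 154.8]), 735, (array([111, 146]), array([160, 168])))]
top tab [(0.62, array([161.3, 267.7]), 
[... 219 characters left out ...]
top grip [(0.74, array([152.4, 235.7]), 150, (array([147, 226]), array([156, 242])))]
top lock []
top bombilla [(0.55, array([196.6, 183.3]), 4, (array([197, 181]), array([199, 182])))]
top bowl [(0.94, array([194.1, 158.3]), 814, (array([177, 141]), array([208, 172])))]
top cup [(0.57, array([142.8, 310.5]), 475, (array([129, 298]), array([154, 321])))]
top tin [(0.62, array([127.5, 231.7]), 569, (array([114, 216]), array([143, 239])))]
top sugar [(0.65, array([135.3, 269.7]), 497, (array([124, 258]), array([149, 282])))]
top soap [(0.62, array([250.2, 389.2]), 453, (array([241, 375]), array([258, 405])))]
top flask [(0.9, array([195.4, 400.4]), 880, (array([182, 378]), array([209, 425])))]
```

```bash
echo
```

```text
(no output)
```

View pics/t1.png

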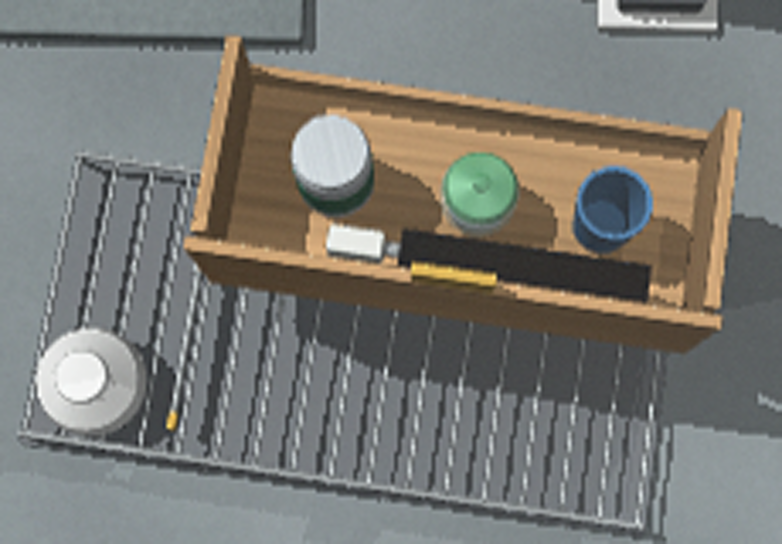

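View pics/s1.png

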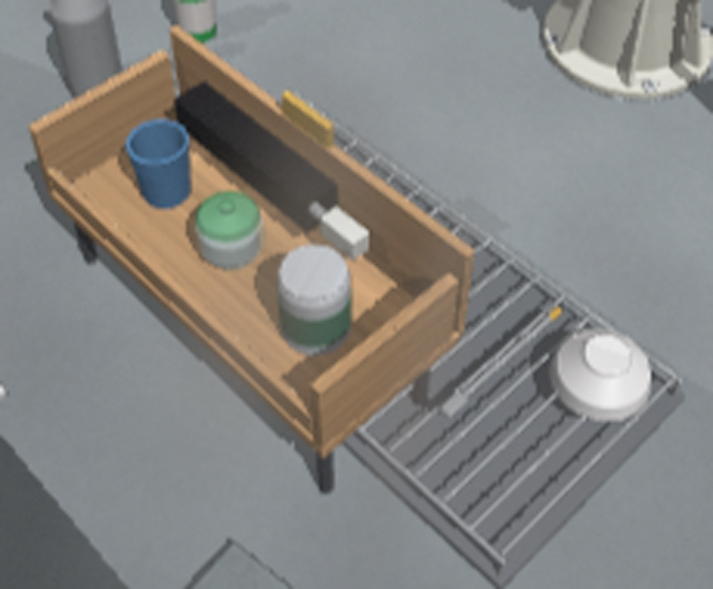

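The crops show the panel's top inner corners at (188,236) and (722,315) in the top crop, and at (470,252) and (172,30) in the scene crop. The tab's top edge runs (412,262) to (497,272) in the top crop. The bombilla lies left of the panel with its orange end next to the bowl.

```bash
cat > fit.py <<'E'
from h import *
from scipy.optimize import least_squares
T=lambda x,y:(80+y/3.4,130+x/3.4); S=lambda x,y:(130+y/3.1,130+x/3.1)
ft=grab_frame("top");fs=grab_frame("scene")
obs=[(ft,T(188,236),(0,228,142)),(ft,T(722,315),(0,-228,142)),(ft,T(412,262),(-1,35,172)),(ft,T(497,272),(-1,-35,172)),
(ft,T(215,283),(-12,228,0)),(ft,T(686,352),(-12,-228,0)),(fs,S(470,252),(-1,228,142)),(fs,S(172,30),(-1,-228,142)),(fs,S(331,126),(-6,35,172)),(fs,S(284,92),(-6,-35,172))]
def W(p,q):
    x,y,w,a=q[:4];c,s=np.cos(a),np.sin(a)
    l=np.array([c*p[0]-s*p[2],p[1],s*p[0]+c*p[2]])
    return np.array([x+np.cos(w)*l[0]-np.sin(w)*l[1],y+np.sin(w)*l[0]+np.cos(w)*l[1],110+l[2]])
if __name__=="__main__":
    f=lambda q:np.concatenate([np.subtract(proj(F,W(p,q)),o) for F,o,p in obs])
    r=least_squares(f,[500,-80,-.1,.05],loss="soft_l1",x_scale=[100,100,.1,.1]);print(r.x);print(np.round(f(r.x).reshape(-1,2),1))
    q=r.x
    print("tab",W((-6,0,156),q)); q2=q.copy();q2[3]=np.pi/2
    print("flat grip",W((28,90,80),q2),"closed grip",W((28,90,80),q), "end", W((28,210,80),q2))
    print("grip px",proj(ft,W((28,90,80),q)),proj(fs,W((28,90,80),q)))
    print("bowl",at_z(ft,(194,158),40),at_z(fs,(250,325.6),66)); 
    for (x,y) in((557,313),(455,402)): print("bomb",at_z(fs,S(x,y),48))
    print("bomb orange top",at_z(ft,T(172,420),48))
    # left rack corner
E
python3 fit.py
```

```text
[ 6.27512690e+02 -7.85640690e+01 -1.24565361e-01  1.60919177e-02]
[[ 0.  -0.9]
 [-0.2  0.5]
 [ 0.2  0. ]
 [ 0.9  0.1]
 [ 0.  -1.4]
 [ 0.  -0.3]
 [ 1.  -0.7]
 [-0.5 -1.4]
 [-0.2 -0.1]
 [-0.4  0. ]]
tab [619.06916894 -77.50682483 265.88325501]
flat grip [559.3144613   20.67806751 138.        ] closed grip [665.1967309    7.42016114 190.44019648] end [574.22367811 139.74827896 138.        ]
grip px (np.float64(151.80877807376893), np.float64(234.68172857037777)) (np.float64(205.09162305534187), np.float64(240.85439099073352))
bowl [549.84695444 270.50046027  40.        ] [560.41906868 279.6873233   66.        ]
bomb [515.25909981 193.28226809  48.        ]
bomb [680.5678401  169.78903284  48.        ]
bomb orange top [518.32272846 190.89450623  48.        ]
```

The fit has residuals of about 1 px. It gives the hinge at (628,-79), yaw -0.125 and a flap angle of about 0.02. The predicted grip pixels match the mask, so I'll raise the tool and go to the inner side of the tab.

```bash
python3 -m inch '[{"gripper":0,"tx":0,"ty":0,"tz":-0.04,"spin":0},{"gripper":0,"tx":0,"ty":0,"tz":-0.045,"spin":0},{"gripper":0,"tx":-0.02,"ty":-0.016,"tz":-0.035,"spin":0},{"gripper":0,"tx":-0.035,"ty":-0.028,"tz":-0.02,"spin":0},{"gripper":0,"tx":-0.035,"ty":-0.028,"tz":0,"spin":0},{"gripper":0,"tx":-0.035,"ty":-0.028,"tz":0,"spin":0},{"gripper":0,"tx":-0.035,"ty":-0.028,"tz":0,"spin":0},{"gripper":0,"tx":-0.035,"ty":-0.028,"tz":0,"spin":0}]' 40
python3 -m inch '[{"gripper":0,"tx":-0.035,"ty":-0.028,"tz":0,"spin":0},{"gripper":0,"tx":-0.035,"ty":-0.028,"tz":0,"spin":0},{"gripper":0,"tx":-0.035,"ty":-0.028,"tz":0,"spin":0},{"gripper":0,"tx":-0.035,"ty":-0.028,"tz":0,"spin":0},{"gripper":0,"tx":-0.035,"ty":-0.028,"tz":0,"spin":0},{"gripper":0,"tx":-0.035,"ty":-0.028,"tz":0,"spin":0},{"gripper":0,"tx":-0.035,"ty":-0.028,"tz":0,"spin":0},{"gripper":0,"tx":-0.035,"ty":-0.028,"tz":0,"spin":0}]' 40
```

```text
clock: 2.3
eef_pos: [312.8, 399.2, 335.4]
tcp_rot: [3.141, 0.0, 2.874]
contact_force: [0.7, -0.2, 0.1]
opening: -0.004
clock: 3.1
eef_pos: [523.7, 108.9, 335.4]
tcp_rot: [3.141, 0.0, 2.874]
contact_force: [0.6, 1.0, -0.4]
opening: -0.004
```

```bash
python3 -m inch '[{"gripper":0,"tx":-0.035,"ty":-0.028,"tz":0,"spin":8.2},{"gripper":0,"tx":-0.03,"ty":-0.033,"tz":0,"spin":8.2},{"gripper":0,"tx":-0.025,"ty":-0.036,"tz":0,"spin":8.2},{"gripper":0,"tx":-0.02,"ty":-0.039,"tz":0,"spin":8.2},{"gripper":0,"tx":0,"ty":0,"tz":0,"spin":8.2},{"gripper":0,"tx":0,"ty":0,"tz":0,"spin":8.2},{"gripper":0,"tx":0,"ty":0,"tz":0,"spin":8.2},{"gripper":0,"tx":0,"ty":0,"tz":0,"spin":8.2}]' 40
python3 -m inch '[{"gripper":0,"tx":0,"ty":0,"tz":0,"spin":8.2},{"gripper":0,"tx":0,"ty":0,"tz":0,"spin":8},{"gripper":0,"tx":0,"ty":0,"tz":0,"spin":0},{"gripper":0,"tx":0,"ty":0,"tz":0,"spin":0},{"gripper":0,"tx":0,"ty":0,"tz":0,"spin":0},{"gripper":0,"tx":0,"ty":0,"tz":0,"spin":0},{"gripper":0,"tx":0,"ty":0,"tz":0,"spin":0},{"gripper":0,"tx":0,"ty":0,"tz":0,"spin":0}]' 40
```

```text
clock: 3.9
eef_pos: [556.1, -54.7, 335.2]
tcp_rot: [3.141, -0.0, 1.722]
contact_force: [-0.1, 0.8, -0.6]
opening: 0.002
clock: 4.7
eef_pos: [556.1, -54.4, 335.2]
tcp_rot: [-3.142, 0.0, 1.447]
contact_force: [-0.1, 0.8, -0.1]
opening: 0.002
```

```bash
python3 -m inch '[{"gripper":0,"tx":-0.007,"ty":0.035,"tz":0,"spin":0},{"gripper":0,"tx":-0.008,"ty":0.035,"tz":0,"spin":0},{"gripper":0,"tx":0,"ty":0.036,"tz":0,"spin":0},{"gripper":0,"tx":0,"ty":0,"tz":0.025,"spin":0},{"gripper":0,"tx":0,"ty":0,"tz":0.025,"spin":0},{"gripper":0,"tx":0,"ty":0,"tz":0.025,"spin":0},{"gripper":0,"tx":0,"ty":0,"tz":0,"spin":0},{"gripper":0,"tx":0,"ty":0,"tz":0,"spin":0}]' 40
python3 - <<'E'
from h import *
print(sense()["eef_pos"])
f=grab_frame("scene");cv2.imwrite("pics/s2.png",cv2.resize(f["pixels"][80:270,130:360,::-1],None,fx=3.1,fy=3.1,interpolation=cv2.INTER_CUBIC))
E
```

```text
clock: 5.5
eef_pos: [659.5, -82.5, 260.5]
tcp_rot: [-3.141, 0.0, 1.446]
contact_force: [1.6, 0.6, 0.1]
opening: 0.0
[659.49203278 -82.48441951 260.4857908 ]
```

View pics/s2.png

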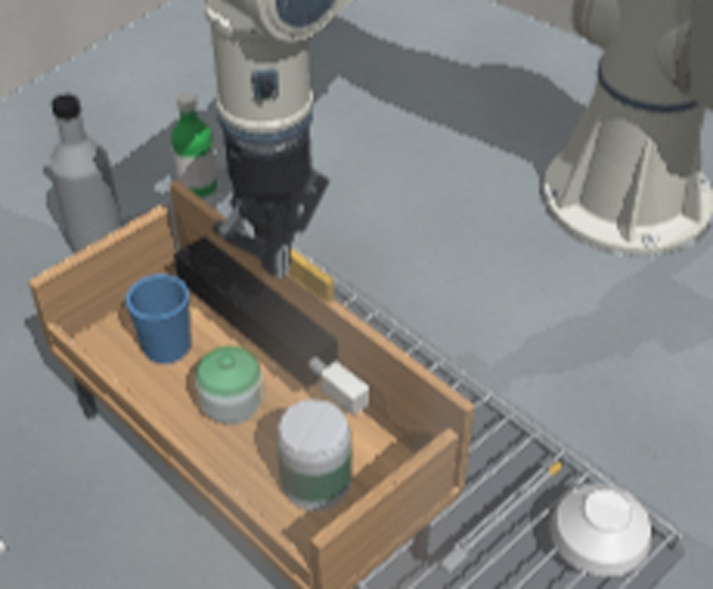

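The picture shows the closed fingertips at (278,262), just on the inner side of the tab at (312,275) and clear of the cup and tin. Next I pull toward the robot.

```bash
python3 -m inch '[{"gripper":0,"tx":0,"ty":-0.012,"tz":0,"spin":0},{"gripper":0,"tx":0,"ty":-0.012,"tz":0,"spin":0},{"gripper":0,"tx":0,"ty":-0.012,"tz":0,"spin":0},{"gripper":0,"tx":0,"ty":-0.012,"tz":0.002,"spin":0},{"gripper":0,"tx":0,"ty":-0.012,"tz":0.002,"spin":0},{"gripper":0,"tx":0,"ty":-0.012,"tz":0.004,"spin":0},{"gripper":0,"tx":0,"ty":-0.012,"tz":0.004,"spin":0},{"gripper":0,"tx":0,"ty":-0.012,"tz":0.004,"spin":0}]' 40
python3 -c "
from rig import *
import cv2
f=grab_frame('scene');cv2.imwrite('pics/s3.png',cv2.resize(f['pixels'][80:270,130:360,::-1],None,fx=3.1,fy=3.1))"
```

```text
clock: 6.35
eef_pos: [563.0, -70.4, 244.0]
tcp_rot: [-3.142, 0.0, 1.446]
contact_force: [-0.0, -0.4, 0.3]
opening: 0.001
```

View pics/s3.png

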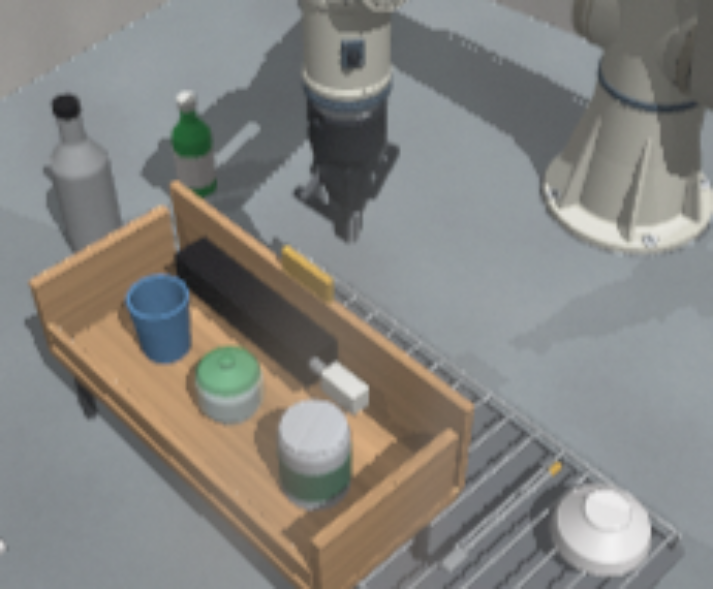

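The fingers are now outside the panel at (348,238), and neither the panel nor the tab at (308,272) has moved. They felt no force, so they passed it by. I'll check the geometry by projecting the TCP and the fitted tab.

```bash
python3 - <<'E'
from fit import *
q=[627.5,-78.56,-.1246,.016]
s=sense();p=s["eef_pos"];print(p)
for n,f in(("top",ft),("scene",fs)):
    im=f["pixels"][:,:,::-1].copy();k=3;o=np.array([80,150]) 
    im=cv2.resize(im[80:270,150:400],None,fx=k,fy=k,interpolation=cv2.INTER_CUBIC)
    def dot(P,c):
        r=(np.array(proj(f,P))-o)*k;cv2.circle(im,(int(r[1]),int(r[0])),3,c,-1)
    dot(p,(0,0,255))
    for a in((-6,0,156),(-6,35,172),(-6,-35,172),(0,228,142),(0,-228,142),(0,0,0)):dot(W(a,q),(255,0,255))
    cv2.imwrite(f"pics/chk_{n}.png",im)
E
```

```text
[563.44660349 -70.48596544 244.18270208]
```

View pics/chk_top.png

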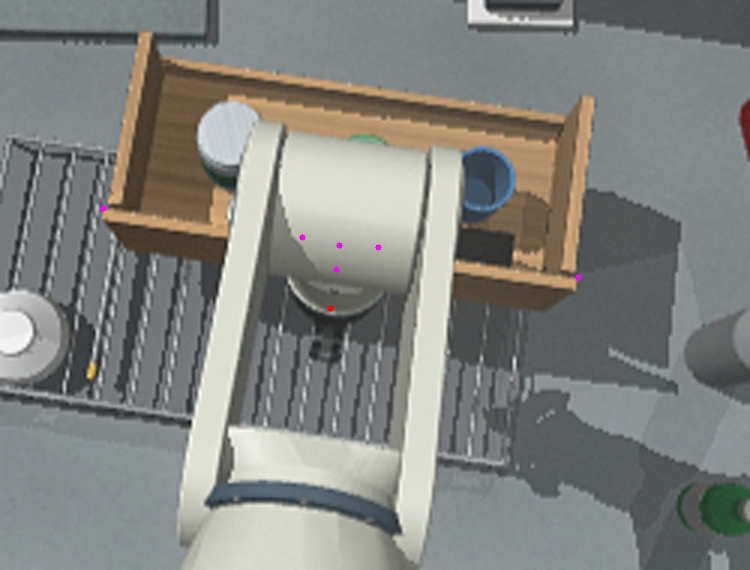

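View pics/chk_scene.png

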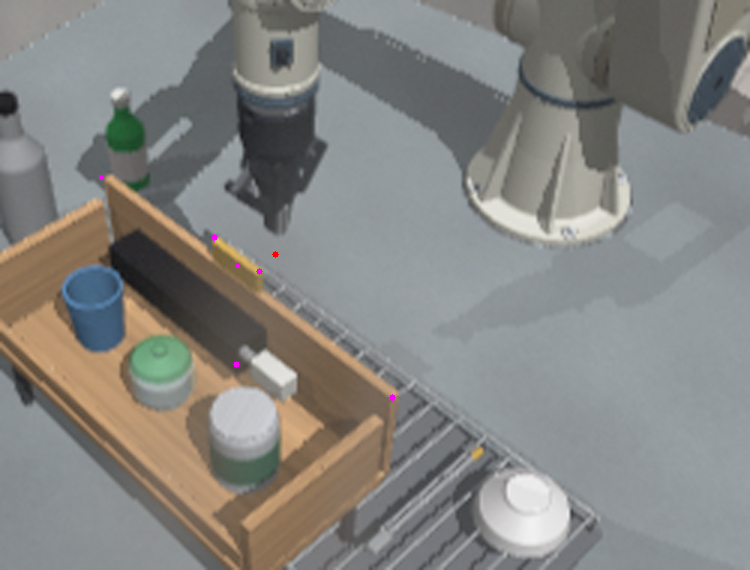

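```bash
python3 - <<'E'
from fit import *
p=sense()["eef_pos"]
for z in (0,15,30,45,60): print(z,np.round(proj(fs,p+[0,0,z]),1))
print("base",proj(fs,[0,0,0]),proj(ft,[0,0,0]),"ring",[np.round(proj(fs,[a,b,0])) for a,b in((90,0),(-90,0),(0,90),(0,-90))])
im=fs["pixels"][:,:,::-1]
cv2.imwrite("pics/z.png",cv2.resize(im[90:190,200:300],None,fx=6,fy=6,interpolation=cv2.INTER_NEAREST))
cv2.imwrite("pics/z2.png",cv2.resize(im[0:170,280:420],None,fx=3.5,fy=3.5,interpolation=cv2.INTER_NEAREST))
E
```

```text
0 [165.  241.6]
15 [161.7 241.6]
30 [158.3 241.5]
45 [154.9 241.5]
60 [151.4 241.5]
base (np.float64(143.1767378041422), np.float64(331.84891650177383)) (np.float64(364.20563767140203), np.float64(233.66356037289384)) ring [array([154., 322.]), array([133., 341.]), array([151., 350.]), array([135., 315.])]
```

View pics/z.png

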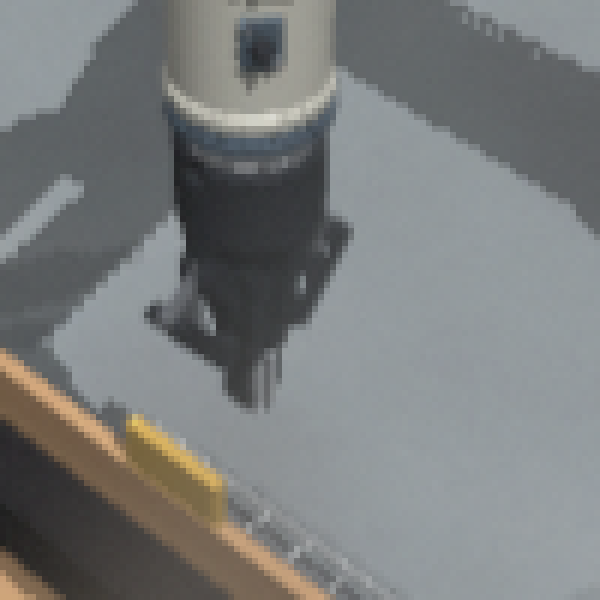

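View pics/z2.png

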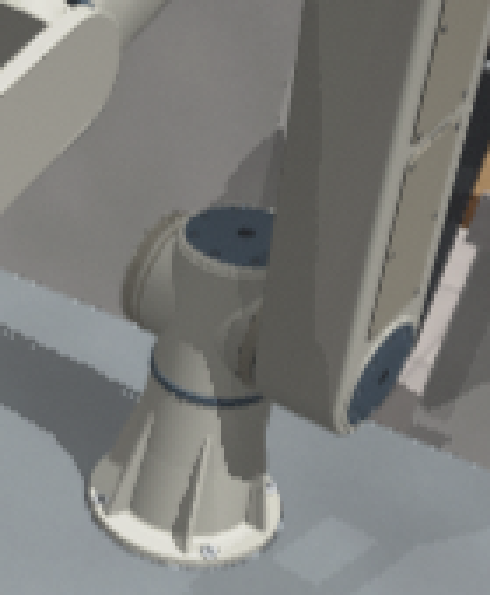

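The base ring projects where it should, so the camera is sound. The fingertip shows about 30 mm higher than the reported TCP, which also explains passing over the tab. I'll go back in and down to a reported z of about 232, which clears the tin top (223) even if the reading is right, then look.

```bash
python3 -m inch '[{"gripper":0,"tx":0,"ty":0,"tz":-0.035,"spin":0},{"gripper":0,"tx":0,"ty":0,"tz":-0.025,"spin":0},{"gripper":0,"tx":0,"ty":0.032,"tz":0,"spin":0},{"gripper":0,"tx":0,"ty":0.032,"tz":0,"spin":0},{"gripper":0,"tx":0,"ty":0.033,"tz":0,"spin":0},{"gripper":0,"tx":0,"ty":0,"tz":0.03,"spin":0},{"gripper":0,"tx":0,"ty":0,"tz":0.025,"spin":0},{"gripper":0,"tx":0,"ty":0,"tz":0.0,"spin":0}]' 40
python3 - <<'E'
from fit import *
p=sense()["eef_pos"]
print(p,proj(fs,p),proj(fs,p+[0,0,30]),"tin",at_z(ft,(122,229),223),"sugar",at_z(ft,(135,270),205))
cv2.imwrite("pics/s4.png",cv2.resize(fs["pixels"][110:230,170:290,::-1],None,fx=5,fy=5,interpolation=cv2.INTER_NEAREST))
E
```

```text
clock: 7.4
eef_pos: [659.0, -82.4, 245.2]
tcp_rot: [-3.135, -0.0, 1.446]
contact_force: [0.5, -0.3, -1.3]
opening: 0.001
[660.81323362 -82.67739708 249.43748415] (np.float64(178.65621616970952), np.float64(219.50011550460073)) (np.float64(171.96235237196336), np.float64(219.00728113321807)) tin [747.79335609  25.27515816 223.        ] sugar [716.0194656  -98.23421831 205.        ]
```

View pics/s4.png

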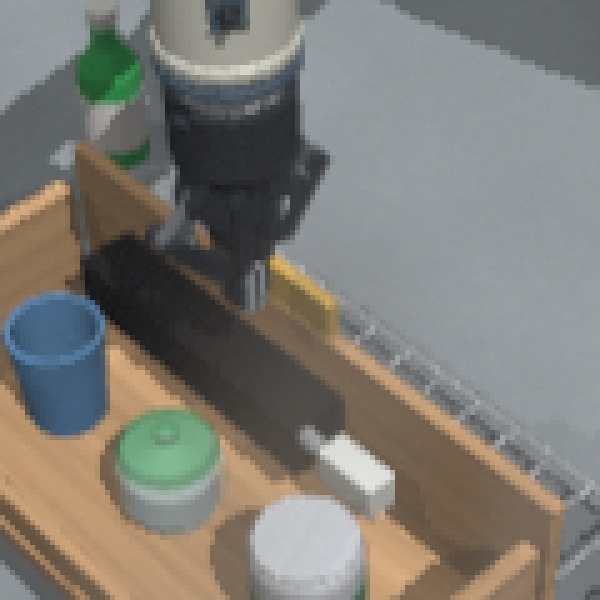

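The tip at px (row 172, col 220) fits x,y correct and z about 30 mm higher than reported, so I'll descend another 25 mm and pull.

```bash
python3 -m inch '[{"gripper":0,"tx":0,"ty":0,"tz":0.012,"spin":0},{"gripper":0,"tx":0,"ty":0,"tz":0.012,"spin":0},{"gripper":0,"tx":0,"ty":0,"tz":0.002,"spin":0},{"gripper":0,"tx":0,"ty":0,"tz":0,"spin":0},{"gripper":0,"tx":0,"ty":-0.01,"tz":0,"spin":0},{"gripper":0,"tx":0,"ty":-0.01,"tz":0,"spin":0},{"gripper":0,"tx":0,"ty":-0.01,"tz":0,"spin":0},{"gripper":0,"tx":0,"ty":-0.01,"tz":0,"spin":0}]' 40
python3 - <<'E'
from fit import *
s=sense();p=s["eef_pos"]
print(p,s["contact_force"],proj(fs,p+[0,0,30]))
cv2.imwrite("pics/s5.png",cv2.resize(fs["pixels"][110:230,170:290,::-1],None,fx=5,fy=5,interpolation=cv2.INTER_NEAREST))
E
```

```text
clock: 8.3
eef_pos: [620.1, -77.5, 223.6]
tcp_rot: [3.141, -0.0, 1.446]
contact_force: [0.9, 0.2, -0.6]
opening: 0.002
[619.20018903 -77.45401512 223.56119952] [ 0.11944873 -0.21308408 -0.17763632] (np.float64(171.2114121200407), np.float64(229.23401367174603))
```

View pics/s5.png

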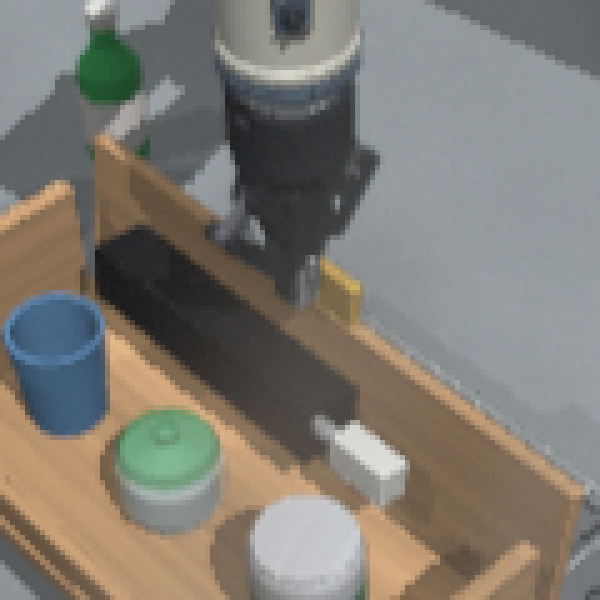

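The panel is now tipping: its corner at (580,490) and the tab have shifted, with the fingers against the tab's inner side. I'll keep pulling.

```bash
python3 -m inch '[{"gripper":0,"tx":0,"ty":-0.012,"tz":0.001,"spin":0},{"gripper":0,"tx":0,"ty":-0.012,"tz":0.002,"spin":0},{"gripper":0,"tx":0,"ty":-0.012,"tz":0.003,"spin":0},{"gripper":0,"tx":0,"ty":-0.012,"tz":0.004,"spin":0},{"gripper":0,"tx":0,"ty":-0.012,"tz":0.004,"spin":0},{"gripper":0,"tx":0,"ty":-0.012,"tz":0.004,"spin":0},{"gripper":0,"tx":0,"ty":0,"tz":0,"spin":0},{"gripper":0,"tx":0,"ty":0,"tz":0,"spin":0}]' 40
python3 - <<'E'
from fit import *
s=sense();p=s["eef_pos"]
print(p,s["contact_force"],proj(fs,p+[0,0,30]))
cv2.imwrite("pics/s6.png",cv2.resize(fs["pixels"][110:230,170:290,::-1],None,fx=5,fy=5,interpolation=cv2.INTER_NEAREST))
E
```

```text
clock: 9.2
eef_pos: [549.1, -68.6, 205.3]
tcp_rot: [-3.141, -0.0, 1.446]
contact_force: [0.6, -0.4, 0.4]
opening: -0.002
[549.81435853 -68.73661371 205.39969717] [ 0.19442816 -0.65764906  1.13048411] (np.float64(164.7586402127005), np.float64(244.83850413888487))
```

View pics/s6.png

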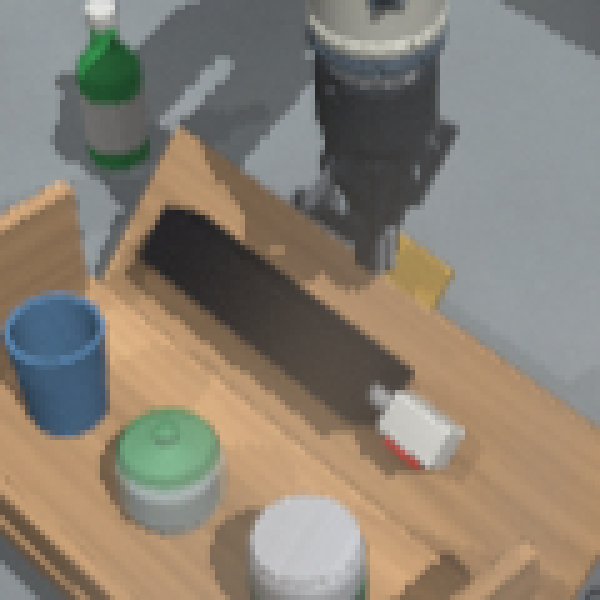

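The panel has gone past about 0.5 rad and the red button is visible at (403,453). I'll back off upward, open, move above where the grip will be, and let the panel sink.

```bash
python3 -m inch '[{"gripper":0,"tx":0,"ty":0.004,"tz":-0.04,"spin":0},{"gripper":0,"tx":0,"ty":-0.004,"tz":-0.04,"spin":0},{"gripper":0.0854,"tx":0.03,"ty":0,"tz":0,"spin":0},{"gripper":0.0854,"tx":0.03,"ty":0,"tz":0,"spin":0},{"gripper":0.0854,"tx":0.03,"ty":-0.001,"tz":0,"spin":0},{"gripper":0.0854,"tx":0,"ty":0,"tz":0,"spin":0},{"gripper":0.0854,"tx":0,"ty":0,"tz":0,"spin":0},{"gripper":0.0854,"tx":0,"ty":0,"tz":0,"spin":0}]' 40
for i in 1 2 3; do python3 -m inch '[{"gripper":0.0854,"tx":0,"ty":0,"tz":0,"spin":0},{"gripper":0.0854,"tx":0,"ty":0,"tz":0,"spin":0},{"gripper":0.0854,"tx":0,"ty":0,"tz":0,"spin":0},{"gripper":0.0854,"tx":0,"ty":0,"tz":0,"spin":0},{"gripper":0.0854,"tx":0,"ty":0,"tz":0,"spin":0},{"gripper":0.0854,"tx":0,"ty":0,"tz":0,"spin":0},{"gripper":0.0854,"tx":0,"ty":0,"tz":0,"spin":0},{"gripper":0.0854,"tx":0,"ty":0,"tz":0,"spin":0}]' 40 | head -2; done
python3 - <<'E'
from fit import *
s=sense();p=s["eef_pos"]
q=[627.5,-78.56,-.1246,np.pi/2]
print(p,s["tcp_rot"],proj(fs,p+[0,0,30]))
for n,f in(("top",ft),("scene",fs)):
    im=cv2.resize(f["pixels"][100:260,150:350,::-1],None,fx=4,fy=4,interpolation=cv2.INTER_CUBIC)
    for P in(W((28,90,80),q),W((-6,0,156),q),W((0,228,142),q),W((0,-228,142),q),p+[0,0,30]):
        r=(np.array(proj(f,P))-[100,150])*4;cv2.circle(im,(int(r[1]),int(r[0])),2,(255,0,255),-1)
    cv2.imwrite(f"pics/a_{n}.png",im)
    for t in("grip","lock","rail"):print(n,t,[(round(m["conf"],2),np.round(m["centre"],1),int(m["pixels"].sum())) for m in masks_of(n,t)][:2])
E
```

```text
clock: 10.1
eef_pos: [559.7, 20.1, 285.1]
tcp_rot: [-3.141, 0.0, 1.446]
contact_force: [-0.6, 0.6, 0.3]
opening: 0.993
clock: 10.9
eef_pos: [559.5, 20.8, 285.2]
clock: 11.7
eef_pos: [559.6, 20.7, 285.2]
clock: 12.5
eef_pos: [559.5, 20.7, 285.2]
[559.55137459  20.75639207 285.16238453] [-3.14156654e+00  6.42735222e-06  1.44616988e+00] (np.float64(160.45305814075027), np.float64(265.69316224440894))
top grip []
top lock []
top rail [(0.45, array([186.5, 231.8]), 98)]
scene grip [(0.68, array([199. , 262.5]), 137)]
scene lock [(0.41, array([248.3, 288.5]), 142)]
scene rail [(0.6, array([200.4, 261.9]), 136)]
```

View pics/a_scene.png

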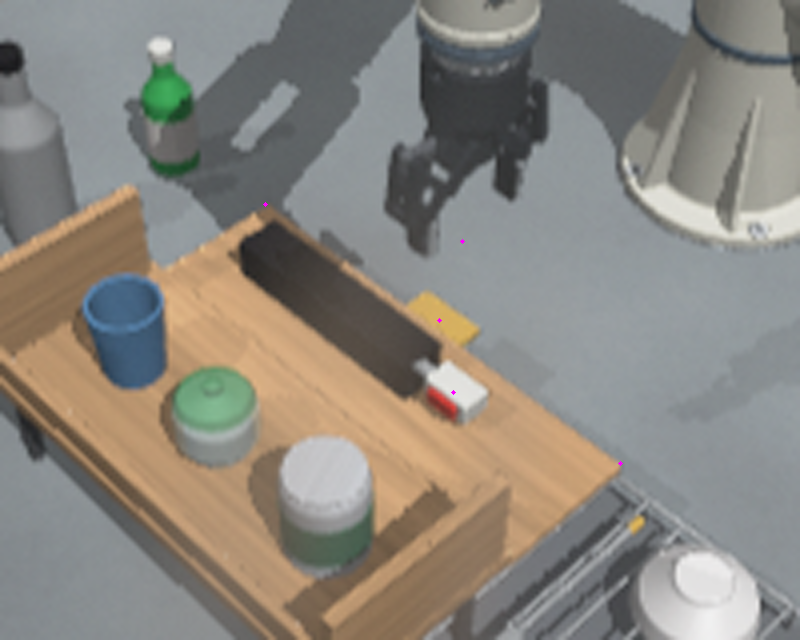

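View pics/a_top.png

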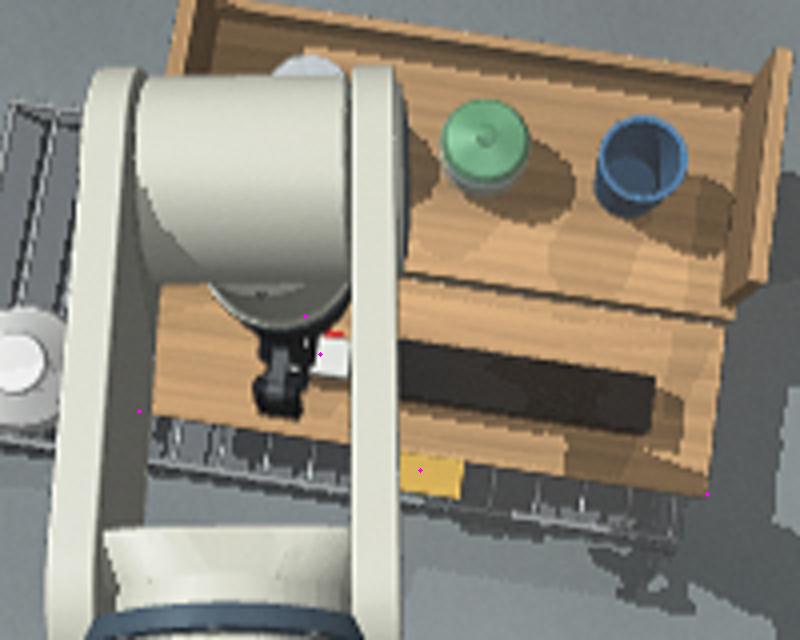

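The panel lies flat. The predicted grip point matches the white grip at (453,392) in the scene crop, and the red button faces the hinge. In the top crop the outer finger at (280,385) looks slightly off laterally, so I'll check.

```bash
python3 - <<'E'
from fit import *
s=sense();p=s["eef_pos"];yt=np.array([.992,-.124,0]);xt=np.array([.124,.992,0])
for n,f,(r0,c0),k in(("top",ft,(165,195),10),("scene",fs,(100,230),7)):
    im=cv2.resize(f["pixels"][r0:r0+55 if n=="top" else r0+80,c0:c0+60 if n=="top" else c0+80,::-1],None,fx=k,fy=k,interpolation=cv2.INTER_NEAREST)
    for dz,c in((13,(0,0,255)),(43,(255,0,255))):
      for a in(-57,-42,42,57):
        for b in(-11,11):
          r=(np.array(proj(f,p+a*yt+b*xt+[0,0,dz]))-[r0,c0])*k;cv2.circle(im,(int(r[1]),int(r[0])),4,c,-1)
    cv2.imwrite(f"pics/b_{n}.png",im)
E
```

```text
(no output)
```

View pics/b_top.png

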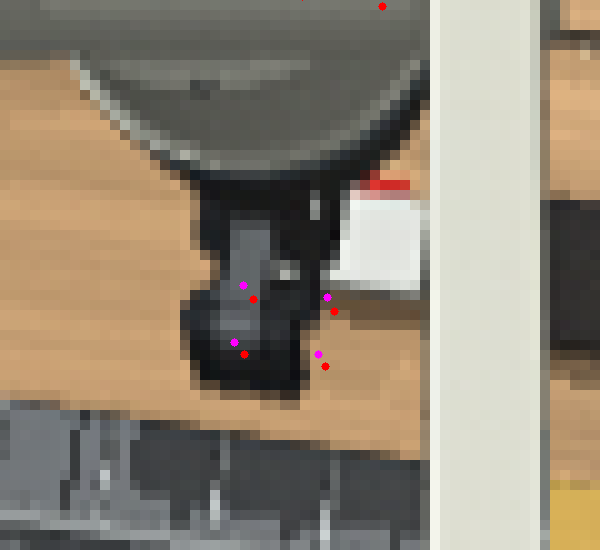

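View pics/b_scene.png

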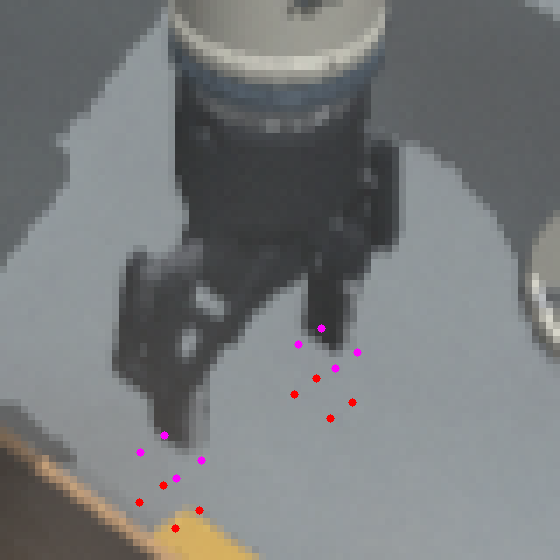

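In the top view the finger matches laterally once perspective is allowed for. In the scene view the tips sit about 40 mm higher than reported, so I'll descend in steps, watching the tips.

```bash
python3 -m inch '[{"gripper":0.0854,"tx":0,"ty":0,"tz":0.03,"spin":0},{"gripper":0.0854,"tx":0,"ty":0,"tz":0.03,"spin":0},{"gripper":0.0854,"tx":0,"ty":0,"tz":0.03,"spin":0},{"gripper":0.0854,"tx":0,"ty":0,"tz":0.03,"spin":0},{"gripper":0.0854,"tx":0,"ty":0,"tz":0.02,"spin":0},{"gripper":0.0854,"tx":0,"ty":0,"tz":0,"spin":0},{"gripper":0.0854,"tx":0,"ty":0,"tz":0,"spin":0},{"gripper":0.0854,"tx":0,"ty":0,"tz":0,"spin":0}]' 40
cat > look.py <<'E'
from fit import *
import sys
s=sense();p=s["eef_pos"];yt=np.array([.992,-.124,0]);xt=np.array([.124,.992,0])
print(p,s["contact_force"],s["opening"])
f=fs;r0,c0,k=145,220,7
im=cv2.resize(f["pixels"][r0:r0+80,c0:c0+90,::-1],None,fx=k,fy=k,interpolation=cv2.INTER_NEAREST)
w=float(sys.argv[3])
for dz,c in((float(sys.argv[2]),(255,0,255)),):
  for a in(-w-14,-w,w,w+14):
    for b in(-11,11):
      r=(np.array(proj(f,p+a*yt+b*xt+[0,0,dz]))-[r0,c0])*k;cv2.circle(im,(int(r[1]),int(r[0])),3,c,-1)
cv2.imwrite(f"pics/{sys.argv[1]}.png",im)
E
python3 look.py c1 50 42
```

```text
clock: 13.8
eef_pos: [560.6, 20.8, 146.6]
tcp_rot: [3.139, -0.0, 1.446]
contact_force: [0.4, 0.2, 0.1]
opening: 0.998
[560.5016231   20.76866613 146.60213351] [ 1.19699834 -0.49461647 -0.02242207] 1.0038808452452133
```

View pics/c1.png

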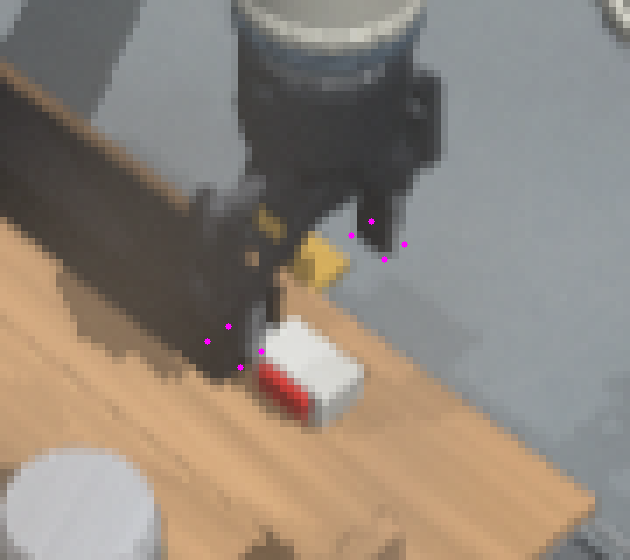

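The 50 mm open offset (about 37 shut) fits the tips at (380,250) and (255,350), and the grip at (312,372) lies between them. I'll descend 55 mm more, slowly.

```bash
python3 -m inch '[{"gripper":0.0854,"tx":0,"ty":0,"tz":0.015,"spin":0},{"gripper":0.0854,"tx":0,"ty":0,"tz":0.015,"spin":0},{"gripper":0.0854,"tx":0,"ty":0,"tz":0.01,"spin":0},{"gripper":0.0854,"tx":0,"ty":0,"tz":0.01,"spin":0},{"gripper":0.0854,"tx":0,"ty":0,"tz":0.005,"spin":0},{"gripper":0.0854,"tx":0,"ty":0,"tz":0,"spin":0},{"gripper":0.0854,"tx":0,"ty":0,"tz":0,"spin":0},{"gripper":0.0854,"tx":0,"ty":0,"tz":0,"spin":0}]' 40
python3 look.py c2 50 42
```

```text
clock: 14.7
eef_pos: [560.0, 20.7, 90.7]
tcp_rot: [3.141, -0.0, 1.446]
contact_force: [0.8, -0.0, 0.2]
opening: 0.999
[559.90002764  20.75150313  90.63641962] [-0.10928383  0.70875266  1.36500459] 1.003123233104075
```

View pics/c2.png

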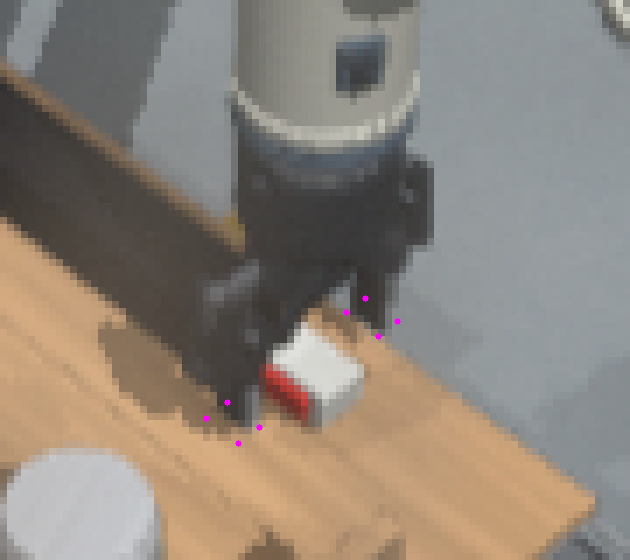

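The tips now straddle the grip: the hinge-side finger at (243,425) is beside the red button (287,392), and the other is at (370,327). The tip height is about 145, so I'll go 17 mm lower and 4 mm toward +y.

```bash
python3 -m inch '[{"gripper":0.0854,"tx":0.002,"ty":0,"tz":0.006,"spin":0},{"gripper":0.0854,"tx":0.002,"ty":0,"tz":0.006,"spin":0},{"gripper":0.0854,"tx":0,"ty":0,"tz":0.005,"spin":0},{"gripper":0.0854,"tx":0,"ty":0,"tz":0,"spin":0},{"gripper":0.056,"tx":0,"ty":0,"tz":0,"spin":0},{"gripper":0.056,"tx":0,"ty":0,"tz":0,"spin":0},{"gripper":0.056,"tx":0,"ty":0,"tz":0,"spin":0},{"gripper":0.056,"tx":0,"ty":0,"tz":0,"spin":0}]' 40
python3 look.py c3 43 28
```

```text
clock: 15.6
eef_pos: [560.2, 24.7, 73.4]
tcp_rot: [3.141, -0.0, 1.446]
contact_force: [-0.4, -0.5, 0.4]
opening: 0.654
[560.13594353  24.67117815  73.32388548] [ 0.50043015 -0.51743554  0.17165   ] 0.6630385292379701
```

View pics/c3.png

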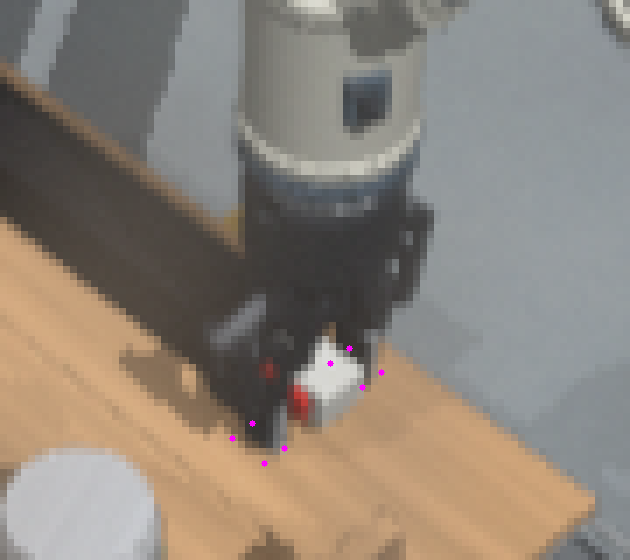

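The fingers straddle the grip with the hinge-side tip at (268,447), roughly 10 mm above the panel. Closing.

```bash
python3 -m inch '[{"gripper":0.04,"tx":0,"ty":0,"tz":0,"spin":0},{"gripper":0.03,"tx":0,"ty":0,"tz":0,"spin":0},{"gripper":0.02,"tx":0,"ty":0,"tz":0,"spin":0},{"gripper":0.02,"tx":0,"ty":0,"tz":0,"spin":0},{"gripper":0.02,"tx":0,"ty":0,"tz":0,"spin":0},{"gripper":0.02,"tx":0,"ty":0,"tz":0,"spin":0},{"gripper":0.02,"tx":0,"ty":0,"tz":0,"spin":0},{"gripper":0.02,"tx":0,"ty":0,"tz":0,"spin":0}]' 50
python3 look.py c4 37 15
```

```text
clock: 16.5
eef_pos: [559.6, 24.8, 73.7]
tcp_rot: [-3.141, -0.0, 1.446]
contact_force: [-3.7, 0.3, 7.7]
opening: 0.342
[559.60634898  24.82417663  73.68498061] [-3.48020282  0.48900884  6.97937436] 0.34756388097562985
```

View pics/c4.png

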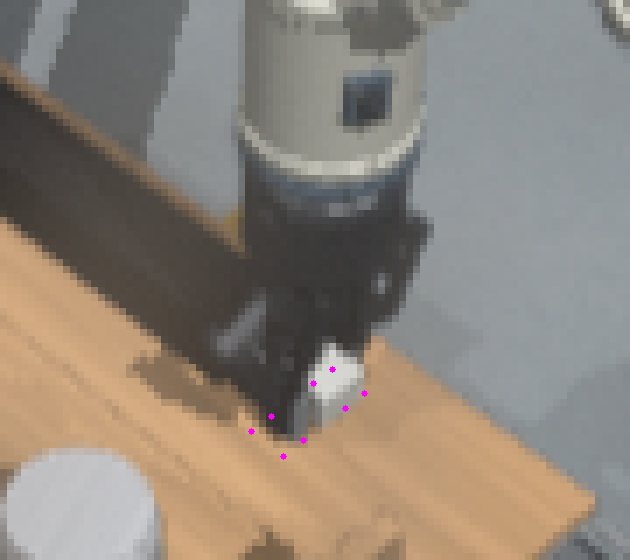

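The opening is 29.7 mm, equal to the grip's 30 mm, so the button is flush. Now I pull along tool +x, which is the hinge's +y.

```bash
python3 -m inch '[{"gripper":0.02,"tx":0.005,"ty":0,"tz":0,"spin":0},{"gripper":0.02,"tx":0.01,"ty":0,"tz":0,"spin":0},{"gripper":0.02,"tx":0.015,"ty":0,"tz":0,"spin":0},{"gripper":0.02,"tx":0.015,"ty":0,"tz":0,"spin":0},{"gripper":0.02,"tx":0.015,"ty":0,"tz":0,"spin":0},{"gripper":0.02,"tx":0.015,"ty":0,"tz":0,"spin":0},{"gripper":0.02,"tx":0.015,"ty":0,"tz":0,"spin":0},{"gripper":0.02,"tx":0.01,"ty":0,"tz":0,"spin":0}]' 60
python3 look.py c5 37 15
```

```text
clock: 17.4
eef_pos: [572.4, 124.0, 73.7]
tcp_rot: [-3.141, 0.001, 1.446]
contact_force: [-1.2, -6.1, 7.1]
opening: 0.344
[572.44134197 124.4785406   73.67429421] [-1.34172675 -4.67763595  7.97667426] 0.3483455253063312
```

View pics/c5.png

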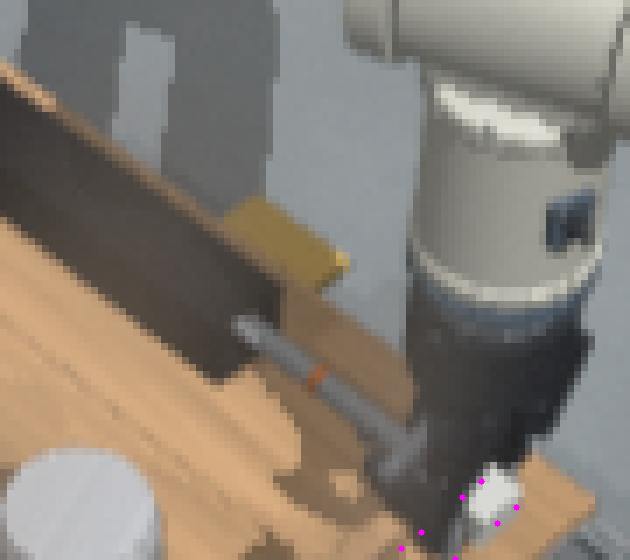

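The rail is out about 100 mm, with one orange ring at (318,378), and the pull force is about 5 N. Now the last 20 mm.

```bash
python3 -m inch '[{"gripper":0.02,"tx":0.006,"ty":0,"tz":0,"spin":0},{"gripper":0.02,"tx":0.006,"ty":0,"tz":0,"spin":0},{"gripper":0.02,"tx":0.004,"ty":0,"tz":0,"spin":0},{"gripper":0.02,"tx":0.003,"ty":0,"tz":0,"spin":0},{"gripper":0.02,"tx":0.002,"ty":0,"tz":0,"spin":0},{"gripper":0.02,"tx":0,"ty":0,"tz":0,"spin":0},{"gripper":0.02,"tx":0,"ty":0,"tz":0,"spin":0},{"gripper":0.02,"tx":0,"ty":0,"tz":0,"spin":0}]' 60
python3 look.py c6 37 15
```

```text
clock: 18.3
eef_pos: [574.9, 143.8, 73.7]
tcp_rot: [-3.141, 0.001, 1.446]
contact_force: [-1.0, -4.8, 6.7]
opening: 0.344
[574.93522747 143.8407601   73.66620215] [-2.27655617 -6.10972651  6.78884449] 0.3416958583393292
```

View pics/c6.png

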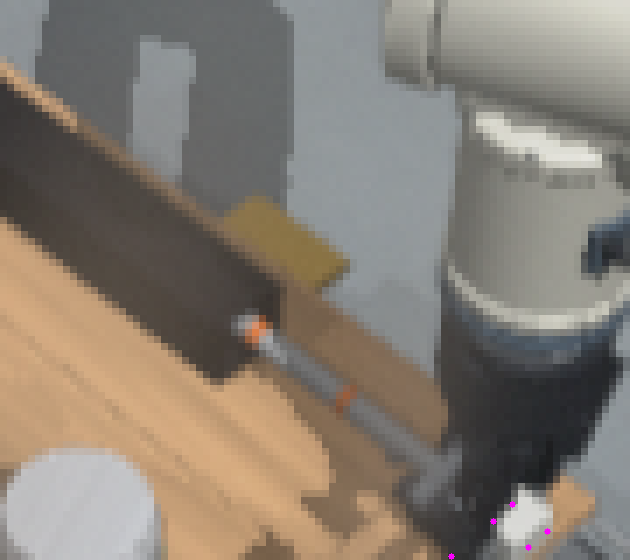

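Two rings show, at (258,330) and (345,398), and the tool has travelled 120 mm. A small extra pull should confirm the hard stop by a rise in force.

```bash
python3 -m inch '[{"gripper":0.02,"tx":0.001,"ty":0,"tz":0,"spin":0},{"gripper":0.02,"tx":0.001,"ty":0,"tz":0,"spin":0},{"gripper":0.02,"tx":0.001,"ty":0,"tz":0,"spin":0},{"gripper":0.02,"tx":0,"ty":0,"tz":0,"spin":0},{"gripper":0.02,"tx":0,"ty":0,"tz":0,"spin":0},{"gripper":0.02,"tx":0,"ty":0,"tz":0,"spin":0},{"gripper":0.02,"tx":0,"ty":0,"tz":0,"spin":0},{"gripper":0.02,"tx":0,"ty":0,"tz":0,"spin":0}]' 60
python3 look.py c7 37 15; python3 -c "
from h import *
for n in('scene','top'):
    f=grab_frame(n)
    for t in('cup','tin','sugar','bombilla','bowl','flask','soap'): print(n,t,[np.round(m['centre']) for m in masks_of(n,t)][:1])
    cv2.imwrite(f'pics/e_{n}.png',f['pixels'][:,:,::-1])"
```

```text
clock: 19.2
eef_pos: [574.9, 143.9, 73.6]
tcp_rot: [-3.141, 0.005, 1.446]
contact_force: [-2.5, -20.3, 9.4]
opening: 0.347
[574.88040534 143.96773229  73.56854207] [ -2.27509258 -20.12840524   9.20387955] 0.3456495808236848
scene cup [array([182., 182.])]
scene tin [array([230., 230.])]
scene sugar [array([205., 205.])]
scene bombilla [array([187., 244.])]
scene bowl [array([252., 325.])]
scene flask [array([139., 152.])]
scene soap [array([130., 192.])]
top cup [array([142., 308.])]
top tin [array([127., 230.])]
top sugar [array([135., 270.])]
top bombilla [array([248., 391.])]
top bowl [array([192., 163.])]
top flask [array([196., 398.])]
top soap [array([248., 391.])]
```

View pics/e_scene.png

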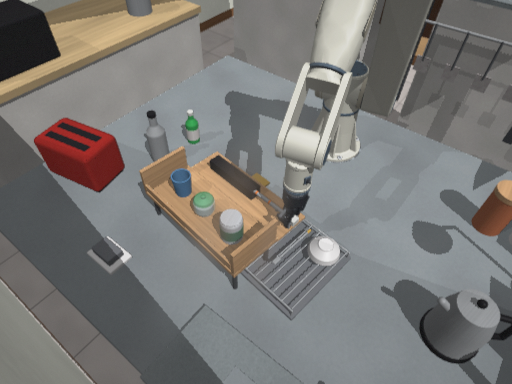

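The pull rose to 20 N with no further travel, so the rail is at its hard stop. All objects are in place in the picture, with the bombilla on the rack near (300,240). Handing in.

```bash
python3 -c "
from rig import *
print(sign_off())"
```

```text
the job is handed in; nothing more can be done
None
```

I tipped the panel down flat with the fingers behind its tab. Then I squeezed the grip and button, pulled the rail out to its hard stop and handed the job in at about 19 s, still holding the grip. The hand-in reported no verdict.

- **Lock button:** the fingers closed to 29.7 mm, the grip's 30 mm width, so the button was flush.
- **Rail:** it travelled 120 mm and two orange rings show outside the housing. The pull then rose from about 6 N to 20 N with no further movement, which marks the hard stop.
- **Other things:** the cup, tin, sugar bowl, bowl, flask and soap bottle show no real shift from the start. I confirmed the bombilla only by eye on the rack, because in the last pictures the network picked out other things under its name.
- **What disagreed:** the fingertips stood about 37 mm higher in the pictures than the reported TCP height. Because of that the first try passed over the tab without touching anything. I set all later heights from the pictures.

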